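Fetch the tin from the back of the caddy and weigh it

ROBOT

A 6-joint arm with a two-finger parallel gripper is mounted at the origin on the work surface. World frame = base frame: x ahead of the robot, y to its left, z up, the work surface at z = 0. Lengths are in mm, angles in rad, forces in N, time in s.
With the tool pointing down it reaches from about 275 to 750 mm from the base axis. Payload 10.2 kg.
Tool frame: the origin (TCP) lies at the centre of the arm's flange, where the gripper is bolted on; the fingertips stand 173 mm ahead of it and the grasp point (between the pads) lies 155 mm ahead of it; z points along the fingers, y is the line along which they close (so a half turn about z gives the same grasp; the last joint's range is limited). The gripper opens to 85 mm and grips with 20 to 120 N. Pads are 22 mm wide; open, the fingers measure 114 mm over their backs; the gripper's body (76 mm by 85 mm) begins 54 mm behind the grasp point. The pads swing forward as they close: fully open they stand 13 mm farther back than shut.
Start: joints at [0.988, 0.313, 1.498, -0, 1.331, -0.223], TCP at [184.859, 491.385, 404.694] pointing down, gripper open.
Joint ranges: [-2.94, 2.94], [-0.97, 2.17], [0.19, 2.56], [-1.23, 4.37], [0.02, 3.11], [-2.88, 2.88]. Speed limits (rad/s): [2.39, 2.39, 3.01, 3.14, 3.14, 3.14].

INTERFACE

Orientations are given as a unit quaternion [w, x, y, z].
In Python, from rig import ctrl gives the robot as it stands.
- The arm moves only by the shell command python3 steer.py 'ROWS' [OPENING] [FORCE]. ROWS is a JSON list of rows, 1 to 8 of them, each of 6 numbers: dx, dy, dz in units of 5 mm, then a rotation vector rx, ry, rz in units of 0.1 rad; each row is the pose to reach, as a shift and turn from the pose commanded when the command began, along the tool's axes at that moment; what a row does not reach only later rows make up. A row lasts 1/10 s, in which the tool goes at most 50 mm and 0.15 rad, less where a joint would pass 70% of its speed; a pose out of reach is approached as far as the arm can. OPENING is the opening from 0.0 (shut) to 1.0 (fully open), set as the command begins (- or left out keeps the last). The fingers move at their own pace and stop on an object; FORCE is the grip in N (left out, the last holds). Time passes only in rows, so rows that do not move let the fingers close. It prints the time, the measured TCP pose, the force, the opening and the grip force at its end. Input that does not fit is refused with a message, and nothing moves.
- ctrl.sense(): the state, without advancing time (a new reading comes with each control period).
- ctrl.capture(name): name is "scene" or "top" or "wrist"; returns the picture (480x640x3 uint8, red, green, blue); there is no depth.
- ctrl.calibration(name): a dict with "fx", "fy", "cx", "cy" (pixels), "position" and "attitude" of the camera in the world. Camera axes: x right, y down, z forward; pixel columns grow to the right and rows downward; lengths in mm; the calibration is good to about 2 mm. A picture is of the moment at which its call begins: read the wrist's pose just before it. calibration takes no time and is no camera call; for the wrist camera it gives the pose at the moment of the call.
- ctrl.finish_job(): hands the job in; it is judged then, once.
The state is a dict: "time_s": time; "joints": joint angles; "dq": joint speeds; "tau": joint torques, N m; "eef_pos": TCP position; "ee_rot": TCP orientation; "force": force on the tool from outside, world axes, zero at the start; "wrist_torque": the same for the moment, N m; "grip_width": opening from 0.0 (shut) to 1.0 (fully open); "grip_force": force on a finger pad.
Only numpy, scipy, OpenCV 4.12 (cv2) and the standard library are available. Lean on these libraries where they do the work, as an engineer would, in place of code of your own. Each camera call takes 0.05 s, during which the arm holds its last target. There are 200 camera calls.

TASK

The steel sample tin stands at the back of the grey caddy, hemmed in by two bottles and a jar. First clear all three of them out of the way, standing upright in the shallow aluminium side tray; then set the tin gently on the middle of the balance pan; then put the bottles and the jar back in the caddy, each upright on the very spot it came from, leaving the tin on the pan. Do not knock the beaker, the small vial or the test-tube rack out of place.

Things in the scene. Friction and masses are not known exactly. Their poses are not given: they have to be found in the camera images.
- bottle: Loose round white plastic bottle, body 56 mm across up to 78 mm high, then a shoulder narrowing to a 26 mm neck at 96 mm, and a round white screw cap 30 mm across from 114 to 135 mm (its top). About 0.22 kg, closed. Origin: centre of the underside; z up. It stands in the caddy, at the front, left or right place.
- jar: Loose straight round white jar, 52 mm across, with a wide flat white screw lid 56 mm across from 80 to 100 mm (its top). About 0.26 kg, closed. Origin: centre of the underside; z up. It stands in the caddy, at the front, left or right place.
- square_bottle: Loose white bottle of square section, 50 x 50 mm (sides along its x and y) up to 80 mm high, a short shoulder to a 28 mm neck at 86 mm, and a round white cap 34 mm across from 99 to 120 mm (its top). About 0.24 kg, closed. Origin: centre of the underside; z up. It stands in the caddy, at the front, left or right place.
- tin: Loose low round steel tin with a flat lid: body 50 mm across, lid rim 52 mm across from 36 to 48 mm (its top). About 0.18 kg. Origin: centre of the underside; z up. It stands in the caddy between the other three and the caddy's back panel, too close to them to be gripped until they are gone.
- caddy: Fixed grey caddy, 150 mm along its x (roughly away from the robot, yaw within 0.2 rad), 210 mm along y. Floor 5 mm thick, rim 12 mm high, 5 mm thick; on its +x side a back panel 55 mm high, 5 mm thick. Origin: centre of its underside. Within a few mm the tin starts at (30, 0) mm in its frame, the others at (-35, 0), (30, 65), (30, -65); which is where varies.
- side_tray: Fixed shallow empty aluminium tray, 245 mm along its x (roughly away from the robot, yaw within 0.2 rad), 105 mm along its y; floor 5 mm thick, rim 12 mm high and 4 mm thick. Origin: centre of its underside. It has room for the three cleared things in a row along its x, some 75 mm apart.
- balance: Fixed white laboratory balance, case 200 x 150 mm, 49 mm high, with a round rigid steel pan 104 mm across, its flat top 62 mm above the origin. Origin: on the bench plane straight below the pan's middle. The case reaches 130 mm to -x (display, roughly towards the robot, yaw within 0.2 rad) and 70 mm to +x of it.
- beaker: Bystander, loose: empty glass beaker 72 mm across, 90 mm high, beyond the task's things. Origin: centre of the underside. Leave it alone.
- vial: Bystander, loose: small amber glass vial with a black cap, 22 mm across, 50 mm high, standing between the task's things. Origin: centre of the underside. Leave it alone.
- tube_rack: Bystander, loose: white rack of capped test tubes, 70 x 200 mm (long side along its y), 95 mm high, beyond the task's things. Origin: centre of the underside. Leave it alone.

How it is judged:
By the outcome, as a careful person would: the job done as asked, in the order asked, and still so for the second after the job is handed in, with the robot touching nothing.
It also fails if it takes over 144 s, if anything falls off the work surface, if the arm or the gripper's body presses on something with over 40 N, if the wrist force passes 120 N, or if a joint passes its speed limit or range.

## Working session

There is one attempt and no reset: what is moved stays moved. The work goes in short steps, Python scripts to look and compute and a shell command to move; the robot and the scene stay as the last step left them, time stands still between calls to the robot, and variables do not carry over. Pictures are saved under pics/ and viewed, at most 14 in all, crops included, and the job is handed in when it is done.

```bash
ls; mkdir -p pics; python3 - <<'E'
from rig import ctrl
import cv2
for n in ("scene","top"):
    cv2.imwrite(f"pics/{n}0.png",ctrl.capture(n)[:,:,::-1]); print(n,ctrl.calibration(n))
print(ctrl.calibration("wrist"))
print(ctrl.sense())
E
```

```text
pics
rig.py
steer.py
scene {'fx': 456.6818987489235, 'fy': 456.6818987489235, 'cx': 317.71431202538065, 'cy': 237.43952576123024, 'position': array([1198.36116392,  143.67247101,  655.39365968]), 'attitude': array([-0.22792169,  0.56199492,  0.74101401, -0.28829091])}
top {'fx': 474.84587000547094, 'fy': 474.84587000547094, 'cx': 321.1642357285342, 'cy': 245.15486450480591, 'position': array([490.16799333,   8.18319748, 970.15334862]), 'attitude': array([-0.04479091,  0.71508043, -0.69526351,  0.05711754])}
{'fx': 365.28926085413684, 'fy': 365.28926085413684, 'cx': 322.62080567689384, 'cy': 238.00651779667305, 'position': array([112.57392246, 517.76944681, 373.18575632]), 'attitude': array([0.1240848 , 0.81279825, 0.56271103, 0.08554684])}
{'time_s': 0.1, 'joints': array([ 9.87602832e-01,  3.13422916e-01,  1.49836046e+00, -2.90986609e-06,
        1.33100429e+00, -2.23428794e-01]), 'dq': array([ 6.40031748e-04,  1.02351599e-03, -2.73847877e-03,  1.28263145e-03,
        1.14929093e-05,  8.92218187e-04]), 'tau': array([ 1.49423588e-03, -4.12898362e+01, -2.60140175e+01, -2.47195803e-04,
        3.05012392e-03,  3.02128647e-06]), 'eef_pos': array([184.83840666, 491.35584115, 404.1776516 ]), 'ee_rot': array([-2.33200954e-04,  1.78913451e-01,  9.83864635e-01, -5.50120382e-04]), 'force': array([-0.01965323, -0.07113662,  0.51600598]), 'wrist_torque': array([ 0.04201586, -0.00584145,  0.01313427]), 'grip_force': 0.0, 'grip_width': 1.0009684581872969}
```
View pics/top0.png

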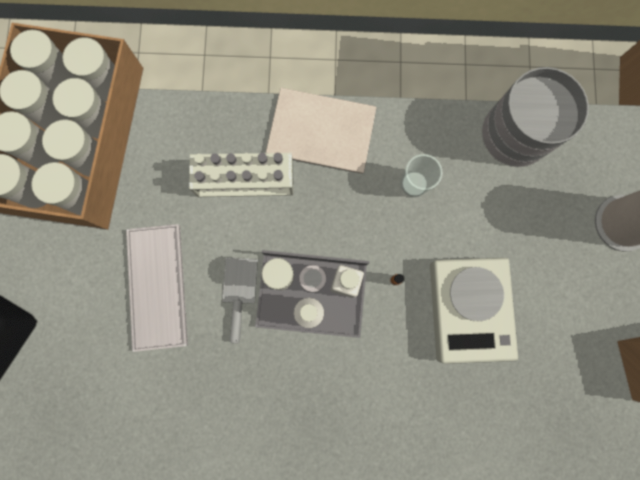

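View pics/scene0.png

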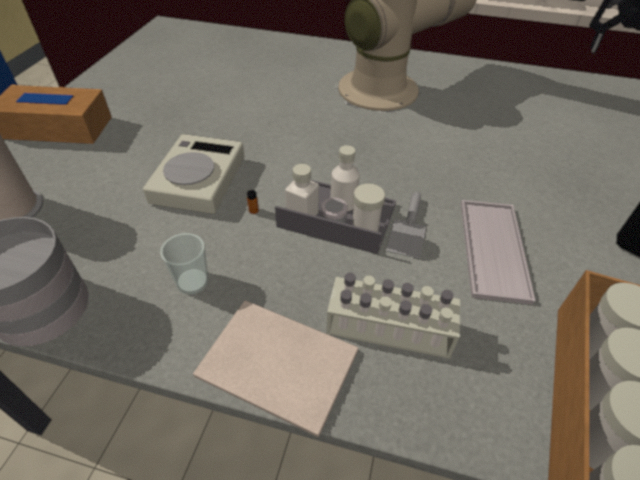

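The top view shows the jar at (278,274), the tin at (312,278), the square bottle at (348,280) and the round bottle at (310,313). The side tray is at (155,288), the pan at (477,293) and the vial at (397,279). In the scene view, the bottle cap is at (347,154), the square bottle's cap at (302,174) and the jar lid at (369,193).

```bash
cat > h.py <<'E'
import numpy as np, cv2
from rig import ctrl
from scipy.spatial.transform import Rotation as R
def rot(q): return R.from_quat([q[1],q[2],q[3],q[0]]).as_matrix()
def ray(c,u,v):
    d=rot(c["attitude"])@np.array([(u-c["cx"])/c["fx"],(v-c["cy"])/c["fy"],1]); return np.array(c["position"]),d
def plane(c,u,v,z):
    p,d=ray(c,u,v); return p+d*(z-p[2])/d[2]
def proj(c,P):
    q=rot(c["attitude"]).T@(np.array(P)-c["position"]); return np.array([c["fx"]*q[0]/q[2]+c["cx"],c["fy"]*q[1]/q[2]+c["cy"]])
def blobs(mask,amin=60):
    cs,_=cv2.findContours(mask.astype(np.uint8),cv2.RETR_EXTERNAL,cv2.CHAIN_APPROX_NONE)
    return [k for k in cs if cv2.contourArea(k)>=amin]
E
python3 - <<'E'
from h import *
im=cv2.imread("pics/top0.png"); c=ctrl.calibration("top")
cv2.imwrite("pics/topcrop.png",cv2.resize(im[215:365,120:320],(800,600),interpolation=cv2.INTER_CUBIC))
cv2.imwrite("pics/topcrop2.png",cv2.resize(im[235:370,340:520],(800,600),interpolation=cv2.INTER_CUBIC))
for u,v in((310,313),(278,274),(348,280),(312,278)): print(u,v,im[v,u])
E
```

```text
310 313 [191 214 214]
278 274 [190 214 214]
348 280 [190 213 214]
312 278 [119 123 124]
```

View pics/topcrop.png

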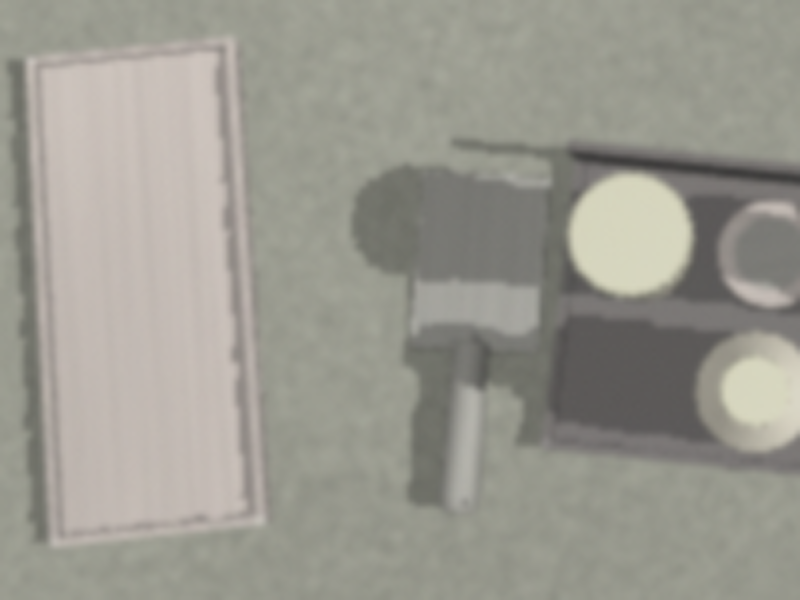

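View pics/topcrop2.png

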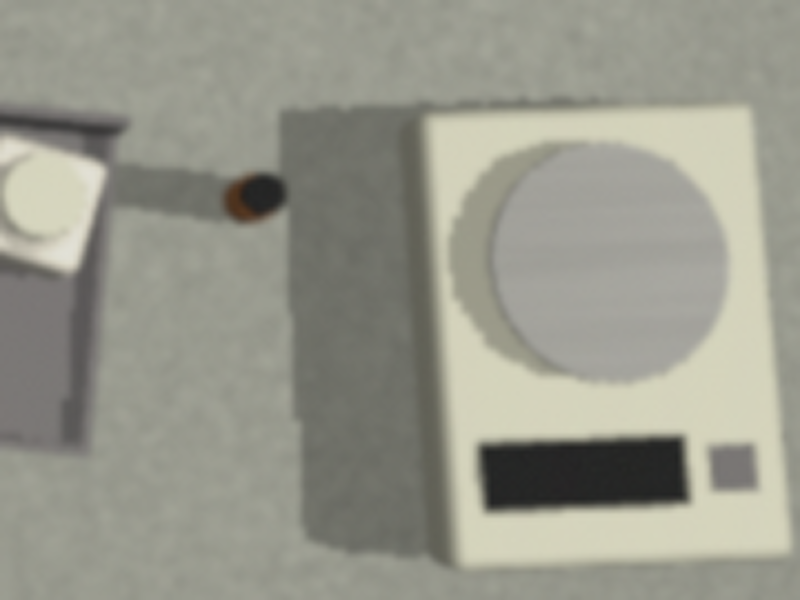

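The crops put the bottle cap at about (308.5,312.5) in the full image, the jar lid at (277.5,273.8) and the tin at (313,278.5). The square bottle's cap is at (349.7,279.3) and the pan centre at (477.5,294). The tray's outer corners average (156.2,287.9). A brush lies between the tray and the caddy.

```bash
python3 - <<'E'
from h import *
c=ctrl.calibration("top"); s=ctrl.calibration("scene"); im=cv2.imread("pics/top0.png")
for n,u,v,z,r in(("bottle",308.5,312.5,140,15),("jar",277.5,273.8,105,28),("square",349.7,279.3,125,17),("tin",313,278.5,53,26),("pan",477.5,294,62,52),("vial",398.5,278.5,50,11)):
    rp=r*c["fx"]/(970-z)
    m=np.zeros(im.shape[:2],np.uint8); cv2.circle(m,(int(round(u)),int(round(v))),int(rp+4),1,-1)
    b=blobs((m>0)&(im[:,:,2]>203),30)
    e=""
    if b and n in("bottle","jar","square"):
        k=max(b,key=cv2.contourArea);(x,y),rr=cv2.minEnclosingCircle(k);M=cv2.moments(k)
        e=f"circ {x:.1f},{y:.1f} r{rr:.1f} (exp {rp:.1f}) cen {M['m10']/M['m00']:.1f},{M['m01']/M['m00']:.1f}"
    P=plane(c,u,v,z); print(n,P.round(1),"scene",proj(s,P).round(1),e)
T=[plane(c,120+a/4,215+b/4,12)[:2] for a,b in((27,58),(235,40),(265,522),(52,546))]
print("tray",np.mean(T,0),T,"yaw",[np.arctan2(*(p-q)[::-1]) for p,q in((T[0],T[3]),(T[1],T[2]))])
E
```

```text
bottle [492.6  14.1 140. ] scene [346.5 148.2] circ 310.6,312.3 r9.7 (exp 8.6) cen 310.5,312.5
jar [561.   72.9 105. ] scene [368.4 190.8] circ 277.1,273.2 r14.2 (exp 15.4) cen 277.1,273.1
square [553.2 -57.4 125. ] scene [301.2 167.1] circ 350.1,279.1 r12.9 (exp 9.6) cen 351.7,278.8
tin [558.1   8.   53. ] scene [333.3 204. ] 
pan [ 536.6 -308.    62. ] scene [188.3 165.2] 
vial [ 563.  -158.2   50. ] scene [252. 191.] 
tray [535.74400276 320.99965792] [array([650.06141408, 389.25324048]), array([662.53649394, 284.84848742]), array([422.26855094, 253.42800914]), array([408.1095521 , 356.46889463])] yaw [np.float64(0.13467921247640974), np.float64(0.1300347490019409)]
```

```bash
cat >> h.py <<'E'
def delta(target):
    "shift (tool axes) and turn to world point with tool straight down, tool y = world y"
    s=ctrl.sense(); Rm=rot(s["ee_rot"]); D=Rm.T@(np.array(target)-s["eef_pos"])
    t=R.from_matrix(Rm.T@np.diag([-1.,1,-1])).as_rotvec()
    return D.round(1),t.round(3)
E
python3 -c "
from h import *
print(delta([492,14,404]))"
```

```text
(array([-455.6, -338.7,    0.5]), array([-0.001, -0.   , -0.36 ]))
```

Careful with the scale: shifts go in units of 5 mm and turns go in units of 0.1 rad. That gives: -50 mm is -10, -330 mm is -66, -0.36 rad is -3.6.

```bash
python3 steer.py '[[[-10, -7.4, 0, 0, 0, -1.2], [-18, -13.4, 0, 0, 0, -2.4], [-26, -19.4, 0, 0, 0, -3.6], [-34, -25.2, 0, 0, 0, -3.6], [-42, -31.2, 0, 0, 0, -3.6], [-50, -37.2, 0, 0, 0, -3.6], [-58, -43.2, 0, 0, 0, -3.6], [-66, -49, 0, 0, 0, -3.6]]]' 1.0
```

```text
refused: ROWS must be a list of rows, each a list of 6 numbers. Nothing was moved.
```

Refused on format, not on reach. It needs a list of rows, each a list of 6 numbers.

```bash
python3 steer.py '[[-10, -7.4, 0, 0, 0, -1.2], [-18, -13.4, 0, 0, 0, -2.4], [-26, -19.4, 0, 0, 0, -3.6], [-34, -25.2, 0, 0, 0, -3.6], [-42, -31.2, 0, 0, 0, -3.6], [-50, -37.2, 0, 0, 0, -3.6], [-58, -43.2, 0, 0, 0, -3.6], [-66, -49, 0, 0, 0, -3.6]]' 1.0; python3 -c "
from h import *
print(delta([492,14,404]))"
```

```text
time_s: 0.9
eef_pos: [400.3, 155.7, 404.7]
ee_rot: [-0.0, -0.0, 1.0, 0.0]
force: [1.5, 1.6, -0.2]
grip_width: 0.998
grip_force: 0.0
(array([ -91.6, -141.7,    0.7]), array([ 0., -0.,  0.]))
```

Scaled: -60 mm is -12, -30 mm is -6.

```bash
python3 steer.py '[[-6, -8, 0, 0, 0, 0], [-12, -16, 0, 0, 0, 0], [-17, -24, 0, 0, 0, 0], [-18.32, -28.34, 0, 0, 0, 0], [-18.32, -28.34, 0, 0, 0, 0], [-18.32, -28.34, 0, 0, 0, 0]]' 0.8 30; python3 -c "
from h import *
c=ctrl.calibration('wrist'); cv2.imwrite('pics/w1.png',ctrl.capture('wrist')[:,:,::-1])
print(ctrl.sense()['eef_pos'],c)
for n,P in dict(bottle=(492.6,14.1,140),jar=(561,72.9,105),square=(553.2,-57.4,125),tin=(558,8,53)).items(): print(n,proj(c,P).round(1))"
```

```text
time_s: 1.5
eef_pos: [491.3, 16.0, 404.4]
ee_rot: [-0.0, 0.0, 1.0, 0.0]
force: [0.1, 0.5, -0.3]
grip_width: 0.802
grip_force: 0.0
[491.12057992  16.56658032 404.54489277] {'fx': 365.28926085413684, 'fy': 365.28926085413684, 'cx': 322.62080567689384, 'cy': 238.00651779667305, 'position': array([414.13281387,  15.67783787, 373.39408109]), 'attitude': array([0.10613489, 0.69928475, 0.69882627, 0.10666799])}
bottle [320.  246.1]
jar [392.1 311.5]
square [226.6 315.3]
tin [314.4 282. ]
```

View pics/w1.png

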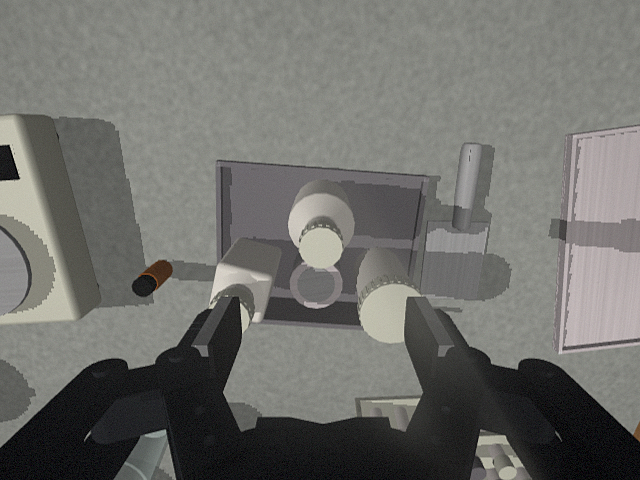

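In the wrist view the bottle cap top is centred at about (322,249), the tin lid at (316,286) and the jar lid at about (389,311). All are within 4 px of the prediction.

```bash
python3 -c "
from h import *
c=ctrl.calibration('wrist'); im=cv2.imread('pics/w1.png')
for n,u,v,z in (('bottle',322,249,140),('tin',316,286,53),('jar',389,311,105)): print(n,plane(c,u,v,z).round(1))
k=max(blobs((im[:,:,2]>200)&(np.indices((480,640))[0]>220)&(abs(np.indices((480,640))[1]-322)<28)&(np.indices((480,640))[0]<275)),key=cv2.contourArea)
print(cv2.minEnclosingCircle(k),cv2.fitEllipse(k))
s=cv2.imread('pics/scene0.png'); cv2.imwrite('pics/sc.png',cv2.resize(s[130:260,260:430],(800,600),interpolation=cv2.INTER_CUBIC))
print(ctrl.sense()['eef_pos'])"
```

```text
bottle [494.6  16.  140. ]
tin [562.2  10.1  53. ]
jar [560.6  71.  105. ]
((299.77691650390625, 229.45384216308594), 9.710225105285645) ((299.2394714355469, 227.119873046875), (9.636810302734375, 18.63239097595215), 10.081592559814453)
[491.12057992  16.56658032 404.54489277]
```

View pics/sc.png

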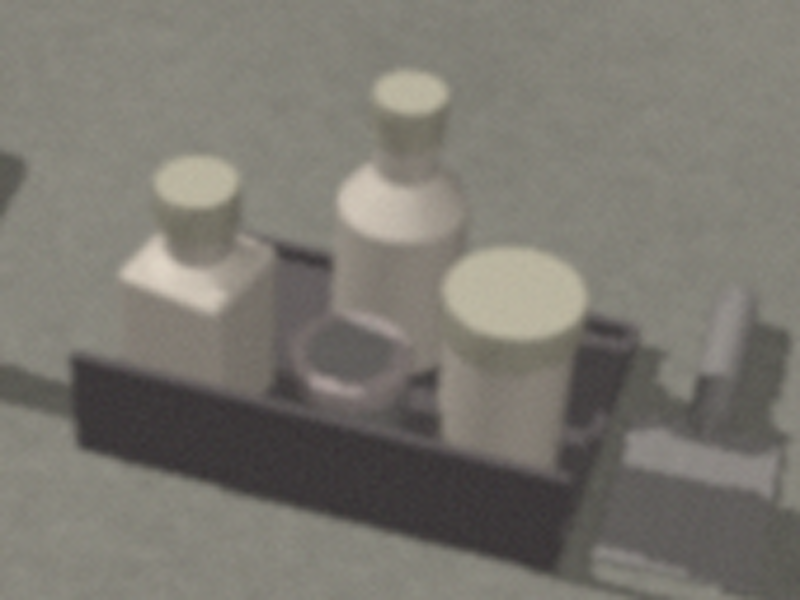

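The scene crop shows the cap tops at crop pixels (411,92) for the bottle, (198,183) for the square bottle and (515,293) for the jar, with the tin lid at about (352,354).

```bash
python3 -c "
from h import *
c=ctrl.calibration('scene')
for n,u,v,z in (('bottle',411,92,140),('sq',198,183,125),('jar',515,293,105),('tin',352,354,53)): print(n,plane(c,260+u/4.706-.4,130+v/4.615-.4,z).round(1))
print(delta([493.5,14.5,282]))"
```

```text
bottle [496.4  15.8 140. ]
sq [559.1 -54.8 125. ]
jar [566.7  75.2 105. ]
tin [563.7  11.7  53. ]
(array([ -2.4,  -2.1, 122.5]), array([ 0.   , -0.001,  0.001]))
```

```bash
python3 steer.py '[[-0.68, -0.2, 8, 0, 0, 0], [-0.68, -0.2, 16, 0, 0, 0], [-0.68, -0.2, 21, 0, 0, 0], [-0.68, -0.2, 23, 0, 0, 0], [-0.68, -0.2, 24, 0, 0, 0], [-0.68, -0.2, 24, 0, 0, 0]]' 0.8 30 && python3 steer.py '[[0, 0, 0, 0, 0, 0], [0, 0, 0, 0, 0, 0], [0, 0, 0, 0, 0, 0], [0, 0, 0, 0, 0, 0], [0, 0, 0, 0, 0, 0]]' 0.0 30;  python3 -c "
from h import *
print(ctrl.sense()['eef_pos'],delta([461,311,440]))"
```

```text
time_s: 2.15
eef_pos: [494.9, 15.3, 285.3]
ee_rot: [0.0, -0.0, 1.0, -0.0]
force: [-0.5, 0.1, 0.5]
grip_width: 0.802
grip_force: 0.0
time_s: 2.65
eef_pos: [495.0, 14.9, 285.6]
ee_rot: [0.001, -0.0, 1.0, -0.0]
force: [-1.2, 0.6, 5.8]
grip_width: 0.337
grip_force: 29.5
[495.0038286   14.86027972 285.56698168] (array([  33.7,  296.1, -154.6]), array([-0.   ,  0.002,  0.   ]))
```

Scaled: -120 mm is -24, 20 mm is 4.

```bash
python3 steer.py '[[0, 0, -2, 0, 0, 0], [0, 0, -8, 0, 0, 0], [0, 0, -16, 0, 0, 0], [0, 0, -24, 0, 0, 0], [0.6, 4, -28, 0, 0, 0], [1.2, 12, -28, 0, 0, 0], [2, 20, -28, 0, 0, 0], [3, 28, -28, 0, 0, 0]]' - && python3 steer.py '[[1, 8, 0, 0, 0, 0], [2, 16, 0, 0, 0, 0], [3, 23, 0, 0, 0, 0], [3.74, 28, 0, 0, 0, 0], [3.74, 30.4, 0, 0, 0, 0], [3.74, 31.2, 0, 0, 0, 0], [3.74, 31.2, 4, 0, 0, 0], [3.74, 31.2, 9, 0, 0, 0]]';  python3 -c "
from h import *
print(ctrl.sense()['eef_pos'],delta([461,311,285.5]))"
```

```text
time_s: 3.45
eef_pos: [479.3, 156.3, 425.3]
ee_rot: [0.0, 0.0, 1.0, 0.0]
force: [0.6, -0.0, -2.1]
grip_width: 0.34
grip_force: 30.0
time_s: 4.25
eef_pos: [461.5, 310.0, 380.1]
ee_rot: [0.001, 0.0, 1.0, 0.0]
force: [-0.1, 0.4, -1.0]
grip_width: 0.342
grip_force: 30.1
[461.51279485 309.98271115 380.11286873] (array([ 0.7,  1. , 94.6]), array([ 0.   ,  0.002, -0.001]))
```

```bash
python3 steer.py '[[0, 0.2, 7, 0, 0, 0], [0, 0.2, 13, 0, 0, 0], [0, 0.2, 16.4, 0, 0, 0], [0, 0.2, 18, 0, 0, 0], [0, 0.2, 18.6, 0, 0, 0], [0, 0.2, 18.9, 0, 0, 0], [0, 0.2, 19, 0, 0, 0], [0, 0.2, 19, 0, 0, 0]]' && python3 steer.py '[[0, 0, 0, 0, 0, 0], [0, 0, 0, 0, 0, 0], [0, 0, 0, 0, 0, 0], [0, 0, -2, 0, 0, 0], [0, 0, -8, 0, 0, 0], [0, 0, -16, 0, 0, 0], [0, 0, -24, 0, 0, 0], [0, 0, -28, 0, 0, 0]]' 0.8;  python3 -c "
from h import *
c=ctrl.calibration('wrist'); cv2.imwrite('pics/w2.png',ctrl.capture('wrist')[:,:,::-1])
print(ctrl.sense()['eef_pos'],delta([562,73,410]))"
```

```text
time_s: 5.05
eef_pos: [461.3, 311.9, 285.6]
ee_rot: [0.001, -0.0, 1.0, 0.0]
force: [-0.0, -1.4, 0.6]
grip_width: 0.337
grip_force: 30.3
time_s: 5.85
eef_pos: [460.7, 311.9, 429.2]
ee_rot: [0.003, -0.0, 1.0, 0.001]
force: [-0.4, 0.3, 0.8]
grip_width: 0.796
grip_force: 0.0
[460.82285735 311.92352119 431.24197815] (array([-100.9, -239. ,   21.3]), array([0.003, 0.008, 0.   ]))
```

View pics/w2.png

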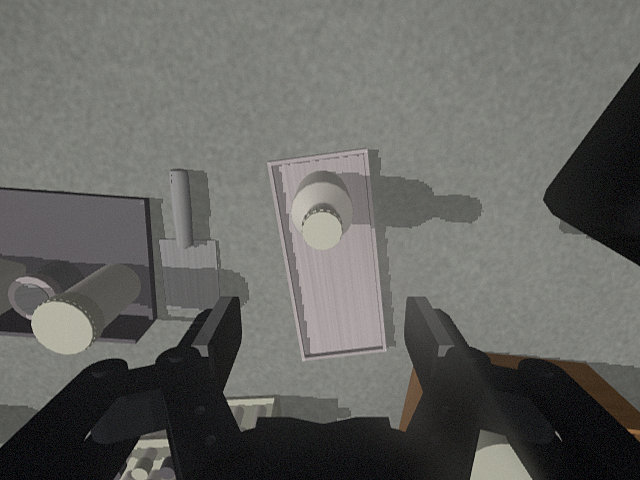

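The bottle stands upright near the robot's end of the tray, with its cap at (323,229) inside the tray outline. Next is the jar.

Scaled: -239 mm is -47.8, 90 mm is 18.

```bash
python3 steer.py '[[-3, -8, 1, 0, 0, 0], [-6.2, -16, 2, 0, 0, 0], [-9.4, -24, 3, 0, 0, 0], [-12.6, -32, 4, 0, 0, 0], [-15.8, -40, 5, 0, 0, 0], [-19.2, -46.6, 6, 0, 0, 0], [-20.2, -47.8, 10, 0, 0, 0], [-20.2, -47.8, 18, 0, 0, 0]]' 1.0;  python3 -c "
from h import *
print(ctrl.sense()['eef_pos'],delta([562,73,248]))"
```

```text
time_s: 6.7
eef_pos: [563.1, 71.3, 336.4]
ee_rot: [0.003, 0.001, 1.0, -0.0]
force: [1.1, 0.6, -0.5]
grip_width: 1.002
grip_force: 0.0
[563.08987224  71.32624361 336.36794598] (array([ 1.6,  1.7, 88.4]), array([-0.001,  0.006, -0.002]))
```

```bash
python3 -c "
from h import *
c=ctrl.calibration('wrist'); im=ctrl.capture('wrist')
cv2.imwrite('pics/w3.png',im[:,:,::-1]); print(proj(c,[562,73,105]))
m=(im[:,:,0]>195)
for k in blobs(m,300): 
    x,y=cv2.minEnclosingCircle(k)[0]; print(cv2.minEnclosingCircle(k),cv2.contourArea(k),plane(c,x,y,105).round(1))"
```

```text
[326.17179011 257.64076212]
((99.71762084960938, 209.08612060546875), 18.322803497314453) 489.0 [532.7 -53.9 105. ]
```

View pics/w3.png

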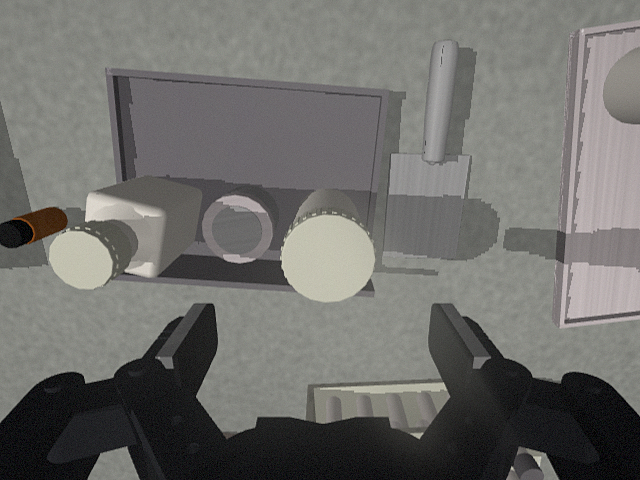

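The jar lid is at (328,258), which matches the prediction. The tin lid is at (238,228) and the square bottle's cap at (82,257).

```bash
python3 -c "
from h import *
c=ctrl.calibration('wrist')
for u,v,z in((328,258,105),(238,227,53),(82,257,125)): print(plane(c,u,v,z).round(1))"
python3 steer.py '[[0.2, 0.3, 7, 0, 0, 0], [0.2, 0.3, 13, 0, 0, 0], [0.2, 0.3, 16, 0, 0, 0], [0.2, 0.3, 17.2, 0, 0, 0], [0.2, 0.3, 17.6, 0, 0, 0], [0.2, 0.3, 17.6, 0, 0, 0]]' 1.0 && python3 steer.py '[[0, 0, 0, 0, 0, 0], [0, 0, 0, 0, 0, 0], [0, 0, 0, 0, 0, 0], [0, 0, 0, 0, 0, 0]]' 0.0 35;  python3 -c "
from h import *
print(ctrl.sense()['eef_pos'],delta([536,321,248]))"
```

```text
[554.3  75.  105. ]
[550.3  13.3  53. ]
[546.2 -48.7 125. ]
time_s: 7.35
eef_pos: [561.3, 74.5, 247.7]
ee_rot: [0.001, -0.0, 1.0, -0.0]
force: [0.3, -0.4, 1.2]
grip_width: 1.003
grip_force: 0.0
time_s: 7.75
eef_pos: [561.3, 74.4, 247.7]
ee_rot: [0.001, -0.0, 1.0, -0.0]
force: [-1.5, 0.1, 5.3]
grip_width: 0.64
grip_force: 36.8
[561.29589635  74.41511223 247.65599832] (array([ 25.3, 246.6,  -0.4]), array([-0.   ,  0.002,  0.   ]))
```

```bash
python3 steer.py '[[0, 0, -2, 0, 0, 0], [0, 0, -8, 0, 0, 0], [0, 0, -16, 0, 0, 0], [0.4, 4, -18, 0, 0, 0], [1.2, 12, -18, 0, 0, 0], [2, 20, -18, 0, 0, 0], [2.8, 28, -18, 0, 0, 0], [3.6, 36, -18, 0, 0, 0]]' - && python3 steer.py '[[0.8, 6, 0, 0, 0, 0], [1.46, 11, 0, 0, 0, 0], [1.46, 13, 0, 0, 0, 0], [1.46, 13.32, 4, 0, 0, 0], [1.46, 13.32, 10, 0, 0, 0], [1.46, 13.32, 15, 0, 0, 0], [1.46, 13.32, 17, 0, 0, 0], [1.46, 13.32, 17.6, 0, 0, 0]]';  python3 -c "
from h import *
print(ctrl.sense()['eef_pos'],delta([536,321,248]))"
```

```text
time_s: 8.55
eef_pos: [542.6, 256.0, 337.1]
ee_rot: [-0.0, -0.0, 1.0, -0.0]
force: [0.4, -0.0, -2.9]
grip_width: 0.644
grip_force: 38.1
time_s: 9.35
eef_pos: [535.9, 320.5, 248.1]
ee_rot: [-0.001, 0.0, 1.0, -0.0]
force: [0.8, 0.1, -2.5]
grip_width: 0.641
grip_force: 38.0
[535.94468037 320.51704489 248.05077471] (array([-0.1,  0.5,  0.1]), array([-0.001, -0.002, -0.   ]))
```

Scaled: 1.5 mm is 0.3, 1 mm is 0.2.

```bash
python3 steer.py '[[0, 0, 0.2, 0, 0, 0], [0, 0, 0.3, 0, 0, 0], [0, 0, 0.3, 0, 0, 0]]' && python3 steer.py '[[0, 0, 0, 0, 0, 0], [0, 0, 0, 0, 0, 0], [0, 0, -1, 0, 0, 0], [0, 0, -8, 0, 0, 0], [0, 0, -17, 0, 0, 0], [0, -4, -22, 0, 0, 0], [-0.4, -12, -22, 0, 0, 0], [-1, -20, -22, 0, 0, 0]]' 1.0;  python3 -c "
from h import *
print(ctrl.sense()['eef_pos'],delta([555,-56,350]))"
```

```text
time_s: 9.65
eef_pos: [535.9, 321.0, 248.2]
ee_rot: [0.001, -0.0, 1.0, 0.0]
force: [-0.3, 0.0, -1.9]
grip_width: 0.648
grip_force: 38.0
time_s: 10.45
eef_pos: [540.4, 220.2, 358.7]
ee_rot: [0.001, -0.001, 1.0, 0.0]
force: [0.6, -1.1, -0.5]
grip_width: 0.998
grip_force: 0.0
[540.40510588 220.24810599 358.67475913] (array([ -14.1, -276.3,    8.6]), array([0.   , 0.003, 0.002]))
```

```bash
python3 steer.py '[[-0.4, -9, 0, 0, 0, 0], [-0.8, -18, 0, 0, 0, 0], [-1.4, -27, 0, 0, 0, 0], [-1.8, -36, 0, 0, 0, 0], [-2.4, -44, 0, 0, 0, 0], [-2.8, -51, 0.8, 0, 0, 0], [-2.8, -54.4, 1.6, 0, 0, 0], [-2.8, -55.2, 1.6, 0, 0, 0]]' 0.8 && python3 steer.py '[[0, 0, 0, 0, 0, 0], [0, 0, 0, 0, 0, 0]]'; python3 -c "
from h import *
im=ctrl.capture('wrist');c=ctrl.calibration('wrist')
cv2.imwrite('pics/w4.png',im[:,:,::-1]); print(proj(c,[555,-56,125]),proj(c,[561,10,53]),delta([555,-56,268]))
np.save('c4.npy',c,allow_pickle=True)"
```

```text
time_s: 11.25
eef_pos: [554.7, -56.2, 348.9]
ee_rot: [-0.0, 0.001, 1.0, 0.0]
force: [-0.6, 0.2, 0.4]
grip_width: 0.802
grip_force: 0.0
time_s: 11.45
eef_pos: [554.9, -53.6, 349.5]
ee_rot: [0.0, -0.001, 1.0, 0.0]
force: [-0.7, 0.4, 0.8]
grip_width: 0.797
grip_force: 0.0
[318.84935719 266.03534448] [406.38926315 238.34995426] (array([-0.1, -2.4, 81.5]), array([0.   , 0.   , 0.002]))
```

View pics/w4.png

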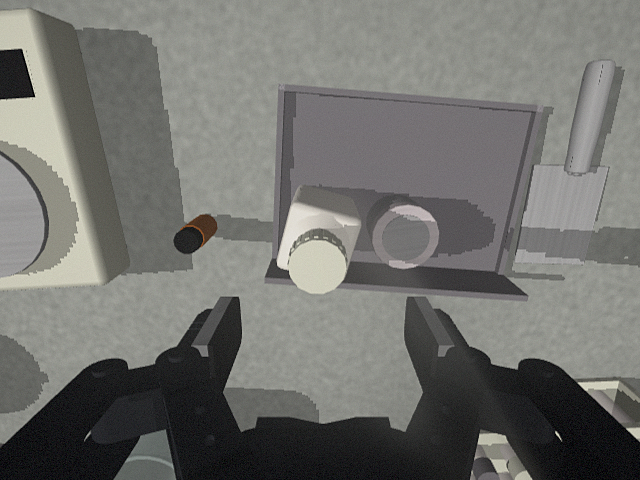

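The square bottle's cap is at (317,266) and the tin lid at (405,236), both within 3 px of the prediction.

```bash
python3 steer.py '[[0, -0.2, 7, 0, 0, 0], [0, -0.2, 12, 0, 0, 0], [0, -0.2, 14.8, 0, 0, 0], [0, -0.2, 16, 0, 0, 0], [0, -0.2, 16.3, 0, 0, 0], [0, -0.2, 16.3, 0, 0, 0]]' 0.8 && python3 steer.py '[[0, 0, 0, 0, 0, 0], [0, 0, 0, 0, 0, 0], [0, 0, 0, 0, 0, 0], [0, 0, 0, 0, 0, 0], [0, 0, 0, 0, 0, 0]]' 0.0 32;  python3 -c "
from h import *
print(ctrl.sense()['eef_pos'],delta([610,331,268]))"
```

```text
time_s: 12.1
eef_pos: [555.0, -55.6, 268.4]
ee_rot: [0.001, -0.0, 1.0, -0.0]
force: [0.1, 0.7, 0.3]
grip_width: 0.802
grip_force: 0.0
time_s: 12.6
eef_pos: [555.0, -56.1, 268.4]
ee_rot: [0.001, -0.0, 1.0, -0.0]
force: [-1.4, -0.8, 5.8]
grip_width: 0.388
grip_force: 31.8
[554.98249191 -56.06913241 268.36037109] (array([-5.510e+01,  3.871e+02,  3.000e-01]), array([-0.   ,  0.001,  0.   ]))
```

Scaled: -120 mm is -24, 65 mm is 13.

```bash
python3 steer.py '[[0, 0, -2, 0, 0, 0], [0, 0, -8, 0, 0, 0], [0, 0, -16, 0, 0, 0], [-0.4, 4, -24, 0, 0, 0], [-1.2, 13, -24, 0, 0, 0], [-2.4, 22, -24, 0, 0, 0], [-3.6, 31, -24, 0, 0, 0], [-4.8, 40, -24, 0, 0, 0]]' - && python3 steer.py '[[-1.4, 9, 0, 0, 0, 0], [-3, 18, 0, 0, 0, 0], [-4.6, 27, 0, 0, 0, 0], [-5.8, 34, 0, 0, 0, 0], [-6.2, 36.8, 0, 0, 0, 0], [-6.2, 37.4, 0.6, 0, 0, 0], [-6.2, 37.4, 6, 0, 0, 0], [-6.2, 37.4, 13, 0, 0, 0]]';  python3 -c "
from h import *
print(ctrl.sense()['eef_pos'],delta([610,331,268]))"
```

```text
time_s: 13.4
eef_pos: [578.5, 145.9, 387.8]
ee_rot: [-0.0, -0.0, 1.0, -0.0]
force: [0.3, -0.3, -2.0]
grip_width: 0.388
grip_force: 32.5
time_s: 14.2
eef_pos: [609.8, 330.2, 323.4]
ee_rot: [0.001, 0.0, 1.0, 0.0]
force: [0.0, 0.2, -2.9]
grip_width: 0.389
grip_force: 32.7
[609.78579775 330.21812115 323.36370156] (array([-0.1,  0.7, 55.4]), array([ 0.001,  0.003, -0.   ]))
```

Scaled: 55.3 mm is 11.06, 54 mm is 10.8.

```bash
python3 steer.py '[[0, 0, 5, 0, 0, 0], [0, 0, 8.6, 0, 0, 0], [0, 0, 10.2, 0, 0, 0], [0, 0, 10.8, 0, 0, 0], [0, 0, 11.06, 0, 0, 0], [0, 0, 11.06, 0, 0, 0]]' - && python3 steer.py '[[0, 0, 0, 0, 0, 0], [0, 0, 0, 0, 0, 0], [0, 0, 0, 0, 0, 0], [0, 0, -1, 0, 0, 0], [0, 0, -8, 0, 0, 0], [0, 0, -16, 0, 0, 0], [1, -8, -20, 0, 0, 0], [2, -17, -20, 0, 0, 0]]' 0.8;  python3 -c "
from h import *
cv2.imwrite('pics/top1.png',cv2.resize(ctrl.capture('top')[200:370,120:420,::-1],(800,453)))
print(ctrl.sense()['eef_pos'],delta([560,9.5,300]))"
```

```text
time_s: 14.8
eef_pos: [609.9, 330.9, 268.5]
ee_rot: [0.001, 0.0, 1.0, 0.0]
force: [1.3, -0.6, -1.1]
grip_width: 0.388
grip_force: 32.7
time_s: 15.6
eef_pos: [599.3, 246.1, 371.4]
ee_rot: [0.004, -0.001, 1.0, 0.001]
force: [1.7, -1.0, -0.2]
grip_width: 0.802
grip_force: 0.0
[599.43998104 239.69709169 369.5417099 ] (array([  39. , -230.2,   69.9]), array([-0.002,  0.003, -0.003]))
```

View pics/top1.png

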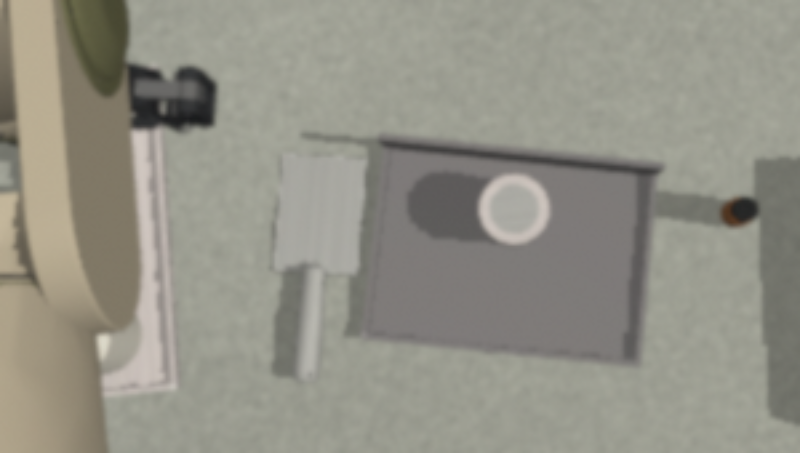

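The tin is alone in the caddy, with its lid at full-image (312.8,278.4), unmoved. The arm hides most of the tray. Next I grip the tin.

Scaled: 55 mm is 11, -40 mm is -8.

```bash
python3 steer.py '[[1.4, -8, 1, 0, 0, 0], [2.8, -17, 2, 0, 0, 0], [4.2, -26, 4, 0, 0, 0], [5.6, -34, 6, 0, 0, 0], [7, -41, 8, 0, 0, 0], [7.8, -45.2, 11, 0, 0, 0], [7.8, -46.2, 16, 0, 0, 0], [7.8, -46.2, 22, 0, 0, 0]]' 1.0;  python3 -c "
from h import *
im=ctrl.capture('wrist');c=ctrl.calibration('wrist'); print(proj(c,[560,9.3,53]))
print(ctrl.sense()['eef_pos'],delta([560,9.3,196]))"
```

```text
time_s: 16.45
eef_pos: [561.0, 13.9, 257.8]
ee_rot: [0.001, 0.001, 1.0, -0.0]
force: [1.4, -0.1, 0.2]
grip_width: 1.003
grip_force: 0.0
[312.40553995 287.04855527]
[559.76052229  14.53698107 252.46352522] (array([-0.6, -5.3, 56.5]), array([ 0.001, -0.006, -0.001]))
```

```bash
python3 steer.py '[[0.2, -1.1, 0, 0, 0, 0], [0.2, -1.1, 0, 0, 0, 0], [0.2, -1.1, 0, 0, 0, 0]]';  python3 -c "
from h import *
im=ctrl.capture('wrist');c=ctrl.calibration('wrist'); print(proj(c,[560,9.3,53])); cv2.imwrite('pics/w5.png',im[:,:,::-1])
print(ctrl.sense()['eef_pos'],delta([560,9.3,196]))"
```

```text
time_s: 16.8
eef_pos: [560.2, 9.5, 259.1]
ee_rot: [0.001, -0.0, 1.0, -0.0]
force: [0.1, 0.3, 0.3]
grip_width: 1.0
grip_force: 0.0
[322.79041188 278.11342483]
[560.11999522   9.58812662 258.88497865] (array([ 0.3, -0.3, 62.9]), array([-0.   ,  0.002,  0.   ]))
```

View pics/w5.png

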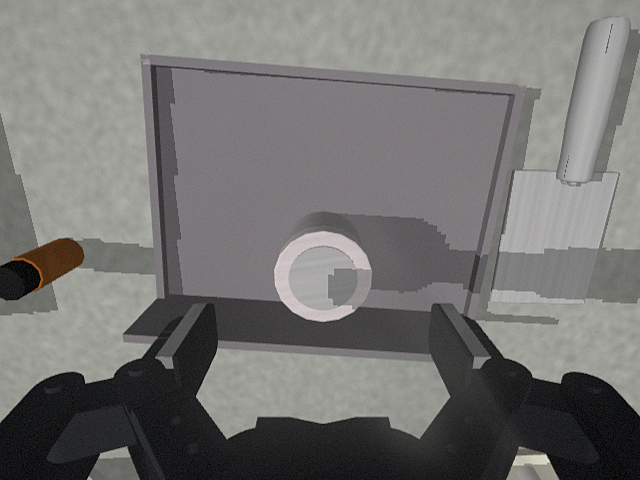

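The tin lid is at (323,277), centred between the fingers and on prediction.

```bash
python3 steer.py '[[0, 0, 6, 0, 0, 0], [0, 0, 9.6, 0, 0, 0], [0, 0, 11.6, 0, 0, 0], [0, 0, 12.4, 0, 0, 0], [0, 0, 12.4, 0, 0, 0]]' && python3 steer.py '[[0, 0, 0, 0, 0, 0], [0, 0, 0, 0, 0, 0], [0, 0, 0, 0, 0, 0], [0, 0, 0, 0, 0, 0], [0, 0, 0, 0, 0, 0]]' 0.0 30;  python3 -c "
from h import *
print(ctrl.sense()['eef_pos'],delta([538,-307,253]))"
```

```text
time_s: 17.35
eef_pos: [560.0, 9.6, 195.8]
ee_rot: [0.0, -0.0, 1.0, -0.0]
force: [0.2, 0.5, -0.1]
grip_width: 0.999
grip_force: 0.0
time_s: 17.85
eef_pos: [560.0, 9.5, 196.3]
ee_rot: [0.001, -0.0, 1.0, -0.0]
force: [-2.7, -0.4, 7.0]
grip_width: 0.597
grip_force: 30.6
[560.00593491   9.49099407 196.2912475 ] (array([  22. , -316.5,  -56.6]), array([-0.   ,  0.001,  0.   ]))
```

Scaled: -195 mm is -39, -110 mm is -22.

```bash
python3 steer.py '[[0, 0, -2, 0, 0, 0], [0, 0, -9, 0, 0, 0], [0, 0, -18, 0, 0, 0], [0.4, -4, -22, 0, 0, 0], [0.8, -12, -22, 0, 0, 0], [1.4, -21, -22, 0, 0, 0], [2, -30, -22, 0, 0, 0], [2.8, -39, -22, 0, 0, 0]]' - && python3 steer.py '[[0.6, -9, 0, 0, 0, 0], [1.2, -17, 0, 0, 0, 0], [1.4, -22, 0, 0, 0, 0], [1.6, -24, 0, 0, 0, 0], [1.6, -24.3, 0, 0, 0, 0], [1.6, -24.3, 0, 0, 0, 0]]';  python3 -c "
from h import *
im=ctrl.capture('wrist');c=ctrl.calibration('wrist'); cv2.imwrite('pics/w6.png',im[:,:,::-1]);print(proj(c,[538,-307,62]),plane(c,322,300,62))
print(ctrl.sense()['eef_pos'],delta([538,-307,253.3]))"
```

```text
time_s: 18.65
eef_pos: [545.4, -187.0, 306.0]
ee_rot: [0.0, -0.0, 1.0, -0.0]
force: [0.7, -0.5, -2.2]
grip_width: 0.597
grip_force: 32.2
time_s: 19.25
eef_pos: [538.0, -306.1, 305.5]
ee_rot: [-0.0, -0.0, 1.0, 0.0]
force: [0.1, 0.4, -2.3]
grip_width: 0.596
grip_force: 32.2
[320.85234474 254.35863437] [ 569.21158226 -306.26353603   62.        ]
[ 538.13144854 -305.76891552  305.54252099] (array([ 0.1, -1.3, 52.2]), array([ 0.   , -0.   ,  0.001]))
```

View pics/w6.png

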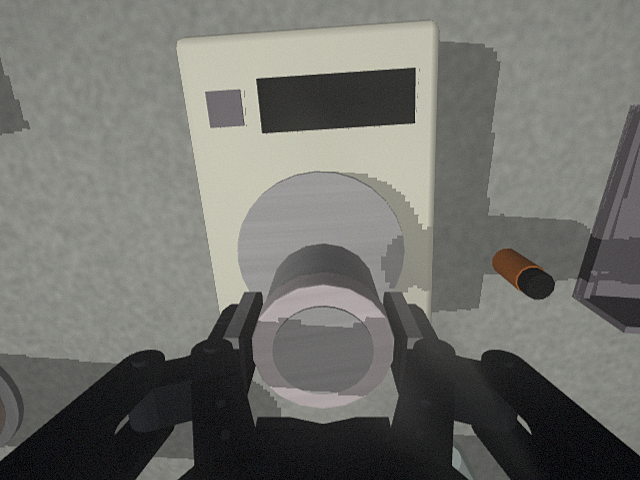

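The pan's edges are at columns 238 and 403 and its top edge is at row 171, so its centre is about (320.5,253). That matches the predicted (320.9,254.4).

Scaled: 25 mm is 5, -1 mm is -0.2.

```bash
python3 steer.py '[[0, -0.2, 5, 0, 0, 0], [0, -0.2, 8, 0, 0, 0], [0, -0.2, 9.4, 0, 0, 0], [0, -0.2, 10, 0, 0, 0], [0, -0.2, 10.2, 0, 0, 0], [0, -0.2, 10.34, 0, 0, 0], [0, -0.2, 10.44, 0, 0, 0], [0, -0.2, 10.44, 0, 0, 0]]';  python3 -c "
from h import *
print(ctrl.sense()['force'],ctrl.sense()['eef_pos'])"
```

```text
time_s: 20.1
eef_pos: [537.9, -308.0, 253.6]
ee_rot: [0.0, -0.0, 1.0, -0.0]
force: [-1.3, 0.1, -1.6]
grip_width: 0.594
grip_force: 32.2
[-1.26797054  0.05081875 -1.58520344] [ 537.91792551 -307.98848176  253.55771232]
```

Scaled: 0.6 mm is 0.12, 0.4 mm is 0.08.

```bash
python3 steer.py '[[0, 0, 0.08, 0, 0, 0], [0, 0, 0.12, 0, 0, 0], [0, 0, 0.12, 0, 0, 0]]' && python3 steer.py '[[0, 0, 0, 0, 0, 0], [0, 0, 0, 0, 0, 0], [0, 0, 0, 0, 0, 0], [0, 0, -1, 0, 0, 0], [0, 0, -8, 0, 0, 0], [0, 0, -16, 0, 0, 0], [0, 0, -24, 0, 0, 0], [0, 6, -30, 0, 0, 0]]' 1.0;  python3 -c "
from h import *
im=ctrl.capture('top'); c=ctrl.calibration('top'); cv2.imwrite('pics/top2.png',cv2.resize(im[200:380,110:530,::-1],(798,342)))
print(ctrl.sense()['eef_pos'],proj(c,[538,-308,110]),delta([610,331,390]))"
```

```text
time_s: 20.4
eef_pos: [537.9, -308.0, 253.3]
ee_rot: [0.0, -0.0, 1.0, -0.0]
force: [-2.0, 1.9, 5.2]
grip_width: 0.597
grip_force: 32.6
time_s: 21.2
eef_pos: [537.4, -279.7, 405.3]
ee_rot: [0.001, 0.001, 1.0, -0.001]
force: [0.5, 0.0, 0.2]
grip_width: 1.002
grip_force: 0.0
[ 538.04302884 -274.50506644  410.44273533] [486.59261343 292.11687365] (array([-72.6, 605.5,  18.3]), array([-0.005,  0.008,  0.001]))
```

View pics/top2.png

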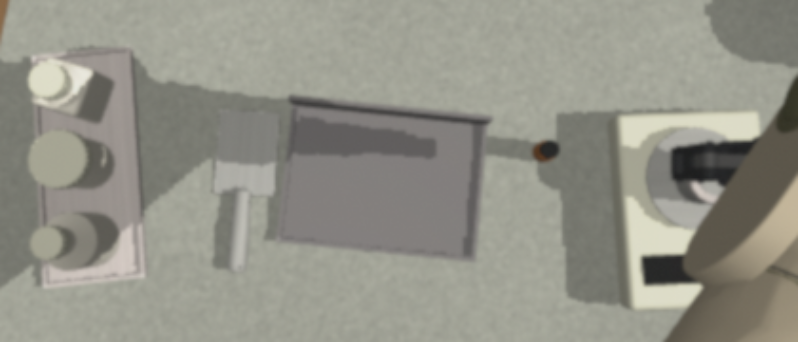

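All three stand upright in the tray at crop pixels (50,80), (57,158) and (48,242). The tin is on the pan, partly hidden by the gripper. Now I return the square bottle.

Scaled: 8 mm is 1.6, -5 mm is -1.

```bash
python3 steer.py '[[-1, 8, 1, 0, 0, 0], [-2, 17, 1.6, 0, 0, 0], [-3, 26, 2.4, 0, 0, 0], [-4, 35.4, 3, 0, 0, 0], [-5, 44.8, 3.6, 0, 0, 0], [-6, 54.2, 3.6, 0, 0, 0], [-7.2, 63.6, 3.6, 0, 0, 0], [-8.4, 73, 3.6, 0, 0, 0]]' 0.8 && python3 steer.py '[[-1.2, 9, 0, 0, 0, 0], [-2.4, 18, 0, 0, 0, 0], [-3.6, 27, 0, 0, 0, 0], [-4.8, 36, 0, 0, 0, 0], [-5.8, 44, 0, 0, 0, 0], [-6, 47.6, 0, 0, 0, 0], [-6, 48, 0, 0, 0, 0], [-6, 48, 0, 0, 0, 0]]';  python3 -c "
from h import *
print(ctrl.sense()['eef_pos'],delta([610,331,268.2]))"
```

```text
time_s: 22.05
eef_pos: [579.6, 89.1, 384.9]
ee_rot: [0.0, -0.0, 1.0, -0.0]
force: [0.4, -0.4, -0.1]
grip_width: 0.798
grip_force: 0.0
time_s: 22.85
eef_pos: [609.7, 326.9, 384.4]
ee_rot: [-0.0, -0.0, 1.0, -0.0]
force: [0.1, -0.7, 0.3]
grip_width: 0.801
grip_force: 0.0
[609.70804523 326.86236244 384.38702564] (array([ -0.3,   4.2, 116.2]), array([-0.   , -0.   ,  0.001]))
```

Careful with the scale: shifts go in units of 5 mm and turns go in units of 0.1 rad. That gives: 70 mm is 14, 115.7 mm is 23.14.

```bash
python3 steer.py '[[0, 0.8, 6, 0, 0, 0], [0, 0.8, 14, 0, 0, 0], [0, 0.8, 19.6, 0, 0, 0], [0, 0.8, 22.2, 0, 0, 0], [0, 0.8, 23.14, 0, 0, 0], [0, 0.8, 23.14, 0, 0, 0]]' && python3 steer.py '[[0, 0, 0, 0, 0, 0], [0, 0, 0, 0, 0, 0], [0, 0, 0, 0, 0, 0], [0, 0, 0, 0, 0, 0], [0, 0, 0, 0, 0, 0]]' 0.0 32;  python3 -c "
from h import *
print(ctrl.sense()['eef_pos'],delta([555,-56.1,268.4]))"
```

```text
time_s: 23.45
eef_pos: [610.1, 330.5, 269.9]
ee_rot: [0.001, 0.0, 1.0, 0.0]
force: [0.1, -0.1, -0.2]
grip_width: 0.8
grip_force: 0.0
time_s: 23.95
eef_pos: [610.0, 331.0, 270.3]
ee_rot: [0.001, -0.0, 1.0, 0.0]
force: [-0.5, -1.2, 7.1]
grip_width: 0.387
grip_force: 31.5
[609.95375823 331.03816968 270.29372367] (array([  55. , -387.1,    1.6]), array([0.001, 0.002, 0.   ]))
```

Scaled: -200 mm is -40, -155 mm is -31.

```bash
python3 steer.py '[[0, 0, -2, 0, 0, 0], [0, 0, -8, 0, 0, 0], [0, 0, -16, 0, 0, 0], [0.4, -4, -24, 0, 0, 0], [1.6, -13, -24, 0, 0, 0], [2.8, -22, -24, 0, 0, 0], [4, -31, -24, 0, 0, 0], [5.2, -40, -24, 0, 0, 0]]' - && python3 steer.py '[[1.4, -9, 0, 0, 0, 0], [3, -18, 0, 0, 0, 0], [4.4, -27, 0, 0, 0, 0], [5.4, -33, 0, 0, 0, 0], [5.8, -36.4, 0, 0, 0, 0], [5.8, -37.42, 1, 0, 0, 0], [5.8, -37.42, 7, 0, 0, 0], [5.8, -37.42, 14, 0, 0, 0]]';  python3 -c "
from h import *
print(ctrl.sense()['eef_pos'],delta([555,-56.1,270.2]))"
```

```text
time_s: 24.75
eef_pos: [583.1, 129.5, 389.1]
ee_rot: [-0.0, -0.0, 1.0, -0.0]
force: [1.0, -0.8, -2.8]
grip_width: 0.384
grip_force: 32.5
time_s: 25.55
eef_pos: [554.9, -55.4, 318.8]
ee_rot: [0.001, -0.0, 1.0, -0.0]
force: [0.8, -1.2, -3.0]
grip_width: 0.385
grip_force: 32.7
[554.94512124 -55.42957014 318.76451161] (array([ 0.1, -0.7, 48.6]), array([-0.   ,  0.002,  0.001]))
```

```bash
python3 steer.py '[[0, 0, 4.4, 0, 0, 0], [0, 0, 7.4, 0, 0, 0], [0, 0, 8.8, 0, 0, 0], [0, 0, 9.4, 0, 0, 0], [0, 0, 9.68, 0, 0, 0], [0, 0, 9.84, 0, 0, 0], [0, 0, 9.84, 0, 0, 0]]' && python3 steer.py '[[0, 0, 0, 0, 0, 0], [0, 0, 0, 0, 0, 0], [0, 0, 0, 0, 0, 0], [0, 0, -1, 0, 0, 0], [0, 0, -8, 0, 0, 0], [0, 0, -16, 0, 0, 0], [0.4, 9, -16, 0, 0, 0], [0.8, 18, -16, 0, 0, 0]]' 0.8;  python3 -c "
from h import *
print(ctrl.sense()['eef_pos'],delta([536,321,340]))"
```

```text
time_s: 26.25
eef_pos: [555.0, -56.0, 270.3]
ee_rot: [0.001, -0.0, 1.0, -0.0]
force: [0.7, 0.2, -1.6]
grip_width: 0.39
grip_force: 32.7
time_s: 27.05
eef_pos: [550.7, 34.4, 351.3]
ee_rot: [0.001, 0.001, 1.0, -0.0]
force: [-0.1, 0.9, 0.4]
grip_width: 0.801
grip_force: 0.0
[550.72819585  34.3592505  351.32517253] (array([ 15.4, 286.6,  11.2]), array([-0.   ,  0.003, -0.002]))
```

Scaled: 90 mm is 18, 7 mm is 1.4.

```bash
python3 steer.py '[[0.4, 9, 0, 0, 0, 0], [0.8, 18, 0, 0, 0, 0], [1.4, 27, 0, 0, 0, 0], [2, 36, 0, 0, 0, 0], [2.6, 45, 0, 0, 0, 0], [3, 52.4, 1, 0, 0, 0], [3, 56.6, 2.2, 0, 0, 0], [3, 57.4, 2.2, 0, 0, 0]]' 1.0 && python3 steer.py '[[0, 0, 3, 0, 0, 0], [0, 0, 9, 0, 0, 0], [0, 0, 15, 0, 0, 0], [0, 0, 17.6, 0, 0, 0], [0, 0, 18.3, 0, 0, 0], [0, 0, 18.3, 0, 0, 0]]' 1.0; python3 steer.py '[[0, 0, 0, 0, 0, 0], [0, 0, 0, 0, 0, 0], [0, 0, 0, 0, 0, 0], [0, 0, 0, 0, 0, 0]]' 0.0 35; python3 -c "
from h import *
print(delta([561.3,74.4,248]))"
```

```text
time_s: 27.85
eef_pos: [535.1, 323.0, 338.1]
ee_rot: [-0.001, -0.001, 1.0, -0.0]
force: [0.9, 0.3, 0.0]
grip_width: 0.995
grip_force: 0.0
time_s: 28.45
eef_pos: [536.2, 320.7, 248.1]
ee_rot: [0.001, 0.0, 1.0, 0.0]
force: [0.7, 0.1, 0.2]
grip_width: 1.001
grip_force: 0.0
time_s: 28.85
eef_pos: [536.0, 321.0, 248.6]
ee_rot: [0.001, -0.0, 1.0, 0.0]
force: [-1.3, -1.4, 6.9]
grip_width: 0.639
grip_force: 36.8
(array([ -25.2, -246.6,    0.5]), array([0.001, 0.002, 0.   ]))
```

Scaled: -180 mm is -36, -140 mm is -28.

```bash
python3 steer.py '[[0, 0, -2, 0, 0, 0], [0, 0, -8, 0, 0, 0], [0, 0, -16, 0, 0, 0], [-0.4, -4, -18, 0, 0, 0], [-1.2, -12, -18, 0, 0, 0], [-2, -20, -18, 0, 0, 0], [-2.8, -28, -18, 0, 0, 0], [-3.6, -36, -18, 0, 0, 0]]' - && python3 steer.py '[[-0.8, -6, 0, 0, 0, 0], [-1.4, -11, 0, 0, 0, 0], [-1.44, -13, 0, 0, 0, 0], [-1.44, -13.32, 4, 0, 0, 0], [-1.44, -13.32, 10, 0, 0, 0], [-1.44, -13.32, 15, 0, 0, 0], [-1.44, -13.32, 16.8, 0, 0, 0], [-1.44, -13.32, 17.6, 0, 0, 0]]';  python3 -c "
from h import *
print(ctrl.sense()['eef_pos'],delta([561.3,74.4,248.4]))"
```

```text
time_s: 29.65
eef_pos: [553.6, 139.5, 337.7]
ee_rot: [0.0, -0.0, 1.0, 0.0]
force: [1.3, 0.2, -2.0]
grip_width: 0.64
grip_force: 38.0
time_s: 30.45
eef_pos: [561.0, 74.8, 249.0]
ee_rot: [-0.0, -0.0, 1.0, 0.0]
force: [0.9, -0.5, -2.2]
grip_width: 0.644
grip_force: 37.9
[560.98351171  74.76340667 248.95450617] (array([-0.3, -0.4,  0.6]), array([ 0.   , -0.001,  0.001]))
```

Scaled: 2 mm is 0.4, 1.2 mm is 0.24.

```bash
python3 steer.py '[[0, 0, 0.24, 0, 0, 0], [0, 0, 0.4, 0, 0, 0], [0, 0, 0.4, 0, 0, 0]]' && python3 steer.py '[[0, 0, 0, 0, 0, 0], [0, 0, 0, 0, 0, 0], [0, 0, -1, 0, 0, 0], [0, 0, -8, 0, 0, 0], [0, 0, -17, 0, 0, 0], [1.6, 4, -25, 0, 0, 0], [5, 12, -26, 0, 0, 0], [9, 20, -26, 0, 0, 0]]' 1.0;  python3 -c "
from h import *
print(ctrl.sense()['eef_pos'],delta([461,311.8,380]))"
```

```text
time_s: 30.75
eef_pos: [561.3, 74.5, 248.7]
ee_rot: [0.001, -0.0, 1.0, 0.0]
force: [-1.3, 1.7, 5.2]
grip_width: 0.644
grip_force: 38.5
time_s: 31.55
eef_pos: [515.6, 175.0, 379.3]
ee_rot: [0.002, 0.001, 1.0, 0.0]
force: [-0.3, 0.3, 0.4]
grip_width: 1.003
grip_force: 0.0
[515.56375305 175.0301033  379.27302427] (array([ 54.8, 136.7,  -0.9]), array([ 0.   ,  0.004, -0.001]))
```

```bash
python3 steer.py '[[3, 8, 0, 0, 0, 0], [6.4, 16, 0, 0, 0, 0], [9.6, 23, 0, 0, 0, 0], [10.8, 26.4, 0, 0, 0, 0], [10.92, 27.34, 0, 0, 0, 0], [10.92, 27.34, 0, 0, 0, 0]]' 0.8 && python3 steer.py '[[0, 0, 4, 0, 0, 0], [0, 0, 11, 0, 0, 0], [0, 0, 16, 0, 0, 0], [0, 0, 18, 0, 0, 0], [0, 0, 18.6, 0, 0, 0], [0, 0, 18.6, 0, 0, 0]]'; python3 steer.py '[[0, 0, 0, 0, 0, 0], [0, 0, 0, 0, 0, 0], [0, 0, 0, 0, 0, 0], [0, 0, 0, 0, 0, 0], [0, 0, 0, 0, 0, 0]]' 0.0 30; python3 -c "
from h import *
print(delta([495,14.9,285.6]))"
```

```text
time_s: 32.15
eef_pos: [461.5, 311.0, 377.3]
ee_rot: [0.0, -0.0, 1.0, -0.0]
force: [-0.6, -0.9, -0.4]
grip_width: 0.805
grip_force: 0.0
time_s: 32.75
eef_pos: [461.9, 310.6, 285.0]
ee_rot: [0.001, 0.0, 1.0, 0.0]
force: [-0.8, -1.2, 0.5]
grip_width: 0.796
grip_force: 0.0
time_s: 33.25
eef_pos: [461.5, 311.2, 285.0]
ee_rot: [0.001, -0.0, 1.0, 0.0]
force: [-0.4, 0.8, 5.9]
grip_width: 0.34
grip_force: 29.8
(array([ -33.4, -296.3,   -0.7]), array([0.001, 0.002, 0.   ]))
```

Scaled: -140 mm is -28, -15 mm is -3.

```bash
python3 steer.py '[[0, 0, -2, 0, 0, 0], [0, 0, -8, 0, 0, 0], [0, 0, -16, 0, 0, 0], [0, 0, -24, 0, 0, 0], [-0.6, -4, -28, 0, 0, 0], [-1.2, -12, -28, 0, 0, 0], [-2, -20, -28, 0, 0, 0], [-3, -28, -28, 0, 0, 0]]' - && python3 steer.py '[[-1, -8, 0, 0, 0, 0], [-2, -16, 0, 0, 0, 0], [-3, -23, 0, 0, 0, 0], [-3.6, -28, 0, 0, 0, 0], [-3.72, -30.4, 0, 0, 0, 0], [-3.72, -31.26, 0, 0, 0, 0], [-3.72, -31.26, 4, 0, 0, 0], [-3.72, -31.26, 10, 0, 0, 0]]';  python3 -c "
from h import *
print(ctrl.sense()['eef_pos'],delta([495.2,14.9,285]))"
```

```text
time_s: 34.05
eef_pos: [475.9, 169.7, 424.5]
ee_rot: [-0.0, -0.0, 1.0, -0.0]
force: [1.1, -0.3, -1.5]
grip_width: 0.34
grip_force: 30.1
time_s: 34.85
eef_pos: [495.0, 15.6, 375.0]
ee_rot: [0.002, -0.001, 1.0, -0.0]
force: [0.2, -0.3, -2.6]
grip_width: 0.342
grip_force: 30.1
[494.99928307  15.6487173  374.95704601] (array([ 0.1, -0.7, 90. ]), array([-0.   ,  0.003,  0.001]))
```

Scaled: 90.2 mm is 18.04, 89.5 mm is 17.9.

```bash
python3 steer.py '[[0, 0, 6, 0, 0, 0], [0, 0, 12, 0, 0, 0], [0, 0, 15.6, 0, 0, 0], [0, 0, 17, 0, 0, 0], [0, 0, 17.6, 0, 0, 0], [0, 0, 17.9, 0, 0, 0], [0, 0, 18.04, 0, 0, 0], [0, 0, 18.04, 0, 0, 0]]' && python3 steer.py '[[0, 0, 0, 0, 0, 0], [0, 0, 0, 0, 0, 0], [0, 0, 0, 0, 0, 0], [0, 0, -2, 0, 0, 0], [0, 0, -8, 0, 0, 0], [0, 0, -16, 0, 0, 0], [8, 0, -22, 0, 0, 0], [17, 0, -24, 0, 0, 0]]' 0.8; python3 steer.py '[[8, 6, 0, 0, 0, 0], [16, 12, 0, 0, 0, 0], [16, 12, 0, 0, 0, 0]]'; python3 -c "
from h import *
im=ctrl.capture('top'); c=ctrl.calibration('top'); cv2.imwrite('pics/topz.png',im[:,:,::-1]); cv2.imwrite('pics/top3.png',cv2.resize(im[225:345,245:525,::-1],(798,342)))
"
```

```text
time_s: 35.65
eef_pos: [495.3, 14.8, 285.1]
ee_rot: [0.001, -0.0, 1.0, -0.0]
force: [-0.2, 1.8, 3.5]
grip_width: 0.342
grip_force: 30.6
time_s: 36.45
eef_pos: [409.4, 14.7, 407.0]
ee_rot: [0.002, -0.0, 1.0, -0.001]
force: [0.3, 0.5, 0.9]
grip_width: 0.802
grip_force: 0.0
time_s: 36.75
eef_pos: [326.5, 76.7, 404.8]
ee_rot: [0.001, -0.001, 1.0, 0.0]
force: [0.7, -0.4, -0.8]
grip_width: 0.805
grip_force: 0.0
```

View pics/top3.png

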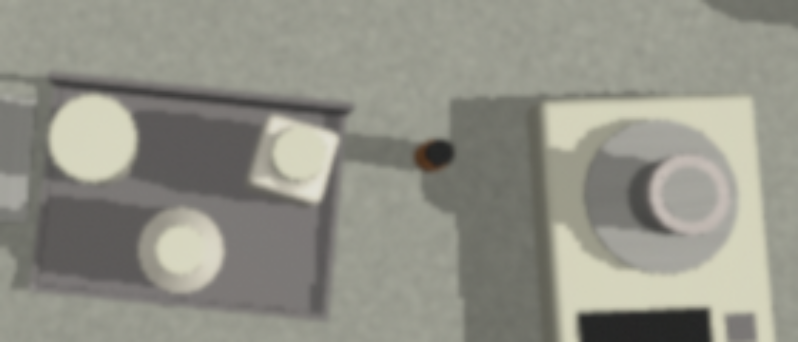

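All three are upright on their spots in the caddy. The tin lid is at full-image (486.8,293.1), against (486.6,292.1) expected for the pan's middle, and the vial is unmoved. I'll compare with the first picture numerically before handing in.

```bash
python3 -c "
from h import *
a=cv2.imread('pics/top0.png',0).astype(np.float32);b=cv2.imread('pics/topz.png',0).astype(np.float32)
for n,x,y,r in(('bottle',309,312,15),('jar',277,274,17),('sq',349,280,16),('vial',397,279,10),('beaker',422,175,24),('rack',242,174,52)):
    t=a[y-min(r,26):y+min(r,26),x-r:x+r]; s=b[y-min(r,26)-6:y+min(r,26)+6,x-r-6:x+r+6]
    print(n,[ (p[3][0]-6,p[3][1]-6,round(p[1],3)) for p in [cv2.minMaxLoc(cv2.matchTemplate(s,t,cv2.TM_CCOEFF_NORMED))]], round(float(np.abs(s[6:-6,6:-6]-t).mean()),2))
c=ctrl.calibration('top'); print(plane(c,486.8,293.1,110),plane(c,476.7,293.5,62))"
```

```text
bottle [(0, 0, 0.991)] 3.34
jar [(0, 0, 0.996)] 2.13
sq [(0, 0, 0.999)] 1.54
vial [(0, 0, 0.945)] 6.74
beaker [(0, 0, 1.0)] 0.84
rack [(0, 0, 1.0)] 0.93
[ 536.22955643 -308.33717577  110.        ] [ 537.49868446 -306.49377584   62.        ]
```

```bash
python3 -c "
from rig import ctrl
print(ctrl.finish_job())"
```

```text
the job is handed in; nothing more can be done
None
```

The job is handed in at about 37 s of the 144 s allowed: the tin is on the balance pan, within about 2 mm of its middle. The bottles and the jar are upright back on their spots, and the top camera shows the beaker, vial and rack unmoved.

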